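# Fetch the photo scale from its compartment

## Robot

A 6-joint arm with a two-finger parallel gripper is mounted at the origin on the work surface. World frame = base frame: x ahead of the robot, y to its left, z up, the work surface at z = 0. Lengths are in m, angles in degrees, forces in N, time in s.
With the tool pointing down it reaches from about 0.375 to 0.9 m from the base axis. Payload 3.1 kg.
Tool frame: the origin (TCP) lies at the very end of the fingers, on their centre line; the grasp point (between the pads) lies 19 mm behind it (bot.hold_point_z is the z of the grasp point in the tool frame, in m); z points along the fingers, y is the direction in which the jaws open and shut (so a half turn about z gives the same grasp; the last joint's range is limited). The gripper opens to 87 mm and grips with 3 to 60 N. Pads are 19 mm wide; open, the fingers measure 117 mm over their backs; the gripper's body (75 mm by 190 mm) begins 51 mm behind the grasp point.
Start: joints at [53.829, 30.224, 82.088, -0, 67.689, -10.227], TCP at [0.273, 0.562, 0.223] pointing down, gripper open.
Joint ranges: [-176.69, 176.69], [-43.24, 126.21], [12.49, 139.97], [-82, 262], [0, 151.66], [-163.58, 163.58]. Speed limits (degrees/s): [159.86, 159.86, 180, 180, 180, 180].

## Interface

Orientations are given as a 3x3 rotation matrix whose columns are the frame's x, y, z axes.
In Python, from rig import bot gives the robot as it stands.
- The arm moves only by the tool servo_tool, never from a script. Its argument "increments" is a list of rows, each a list of 3 entries, a list of its own where there are three numbers: the closure, from 0 (fully open) to 1 (shut), then the shift along the tool's x, y, z in mm, then the turn about the tool's z in degrees. In form: [[claw, [x, y, z], turn], ...]. A call has 1 to 5 rows; each row shifts and turns the commanded pose from where the row before left it, along the tool's axes as they then stand; what a row does not reach is not made up. A row lasts 1/8 s, in which the tool goes at most 62.5 mm and 10.7 degrees, less where a joint would pass 70% of its speed; a pose out of reach is approached as far as the arm can. A call with a gripper value outside its range is refused whole. The fingers move at their own pace and stop on an object; the grip force is fixed at half the most. Time passes only in rows, so rows that do not move let the fingers close. It gives the time, the measured TCP pose, the force and the opening at its end, in the units of the state.
- bot.read_state(): the state, without advancing time (a new reading comes with each control period).
- bot.capture(name): name is "scene" or "side" or "wrist"; returns (picture, depth): 384x512x3 uint8, blue, green, red; 384x512 float32, m along the optical axis (not along the pixel's ray), 0 where there is no reading.
- bot.camera_info(name): a dict with "K" (3x3 intrinsics, pixels), "R" (3x3) and "t" (3): a world point X has camera coordinates R X + t; the wrist camera has in their place "mount" (4x4, takes a point from camera to tool coordinates, whose origin is the TCP and whose axes are the flange's). Camera axes: x right, y down, z forward; pixel columns grow to the right and rows downward; lengths in m; the calibration is good to about 2 mm. The wrist camera is an equidistant fisheye: a pixel r from the principal point sees the ray r / f radians off the axis. A picture is of the moment at which its call begins: read the wrist's pose just before it. camera_info takes no time and is no camera call.
- bot.hand_in(): hands the job in, once; it reports no verdict.
Trained networks look in the newest picture that a camera, given by its name, has taken for a name from the list of things; names that differ only in an ending like _2 or _b are one class to them, and where a whole thing is asked for, a point or a joint stands for the part that bears it (a point fixed in the world has none). Each returns a list of dicts, best first, with "p" (0 to 1); they miss things now and then, are a little off and sometimes report something else, mostly with a low value. They report only what shows in the picture. A call takes as long as a camera call.
- bot.find_in(camera, thing): "bbox" ([left, top, right, bottom] in pixels, round what is visible of it).
- bot.trace(camera, thing): "region" (384x512 bool, what is visible of it) and "bbox" ([left, top, right, bottom] in pixels, round what is visible of it).
The state is a dict: "time_s": time; "joint_positions": joint angles; "qvel": joint speeds; "tau": joint torques, N m; "position": TCP position; "tcp_rot": TCP orientation; "force": force on the tool from outside, world axes, zero at the start; "moment": the same for the moment, N m; "opening": opening from 0.0 (shut) to 1.0 (fully open).
Only numpy, scipy, OpenCV 4.12 (cv2) and the standard library are available. Lean on these libraries where they do the work, as an engineer would, in place of code of your own. Each camera call takes 0.05 s, during which the arm holds its last target.

## Task

Each lid of the three-compartment wooden case carries a raised outline of what is inside. Swing open, to about upright, only the lid marked with the straight bar, lift out the banded scale bar, and lay it lengthwise on the middle of the tape strip on the black photo board, in front of the bowl; set it down rather than dropping it. The opened lid may stay up; leave the other two lids closed and do not disturb the bowl, bottle or lens.

Things in the scene. Friction and masses are not known exactly. Their poses are not given: they have to be found in the camera images.
- case: fixed base board of the wooden case, 160 x 400 x 8 mm, origin under its centre, y along the row. On it three compartments stand side by side in any order, 130 mm apart, each 140 mm front to back, 126 wide, 55 high, walls and floor 5 mm: inner floor 13 mm, closed lid's upper face 71.5 mm above the table
- lid_bar (a joint): lid marked with a raised straight bar (78 x 20 x 3 mm, dark wood, front to back): 0 closed, grows as it opens upward, 1.57 upright, stop at 1.9 rad. The stiff hinge (about 0.13 N m) holds the lid wherever it is left. Each lid is plywood, 140 mm front to back, 126 wide, 8 thick, 0.12 kg, hinged on the side away from the robot
- lid_disc (a joint): the same for the lid marked with a raised disc (58 mm across); must stay closed
- lid_ell (a joint): the same for the lid marked with a raised right-angled L (66 x 70 mm); must stay closed
- lid_bar_handle (a point): grip point on the handle of the bar-marked lid: a dark wooden tab on the lid, 14 mm front to back, 40 wide, 36 high, its middle 28 mm from the lid's front edge; the point is 26 mm above the lid's face. Axes turn with the lid; closed: x away from the robot, y along the row, z up. Pinched by its 40 mm ends, the tab can pivot in the fingers as the lid swings; lid upright, it points away
- lid_bar_hinge (a point): middle of the hinge line of the bar-marked lid, fixed on the far upper rim of its compartment: y runs along the hinge, x horizontally away from the robot, z up. With the lid closed the handle point lies at x -112 mm, z +34 mm from here. The middle of the compartment lies at x -70 mm
- lid_disc_handle (a point): grip point on the handle of the disc-marked lid, as for the bar-marked lid
- lid_ell_handle (a point): grip point on the handle of the L-marked lid, as for the bar-marked lid
- scale_mid (a point): centre of the scale bar, a wooden bar 110 x 26 x 26 mm with five black and white bands, about 70 g; x runs along its length. It starts lying on the floor of the compartment with the bar-marked lid, roughly front to back
- strip (a point): middle of the pale tape strip (40 x 130 mm) on the fixed black photo board (280 x 220 mm, 6 mm thick), on the board's upper face; y runs along the strip, x away from the robot across the board, z up. The strip is centred 40 mm in from the board's front edge
- bowl_mid (a point): centre of the terracotta bowl (110 mm across, 55 mm high) that stands on the board about 165 mm behind the strip; not to be disturbed
- bottle: clear plastic bottle, 60 mm across, 150 mm high, origin at its base; not to be disturbed
- lens: black camera lens standing upright, 78 mm across, 85 mm high, origin at its base; not to be disturbed

How it is judged:
By the outcome, as a careful person would: the job done as asked, in the order asked, and still so for the second after the job is handed in, with the robot touching nothing.
It also fails if it takes over 64 s, if anything falls off the work surface, if the arm or the gripper's body presses on something with over 40 N, if the wrist force passes 120 N, or if a joint passes its speed limit or range.

## Working session

There is one attempt and no reset: what is moved stays moved. The work goes in short steps, Python scripts to look and compute and a tool call to move; the robot and the scene stay as the last step left them, time stands still between calls to the robot, and variables do not carry over. Pictures are saved under pics/ and viewed, and the job is handed in when it is done.

Besides the shell and the picture viewer there is one more tool, called after ">>>" as name(argument=value, ...) on one line, values as JSON. servo_tool: Moves the arm, as the interface text tells. Its arguments: {"type":"object","properties":{"increments":{"type":"array","items":{"type":"array"}}},"required":["increments"]}

```bash
ls; mkdir -p pics
python3 - <<'E'
from rig import bot
import cv2,numpy as np
s=bot.read_state();print({k:np.round(v,3).tolist() for k,v in s.items()})
for n in ["scene","side","wrist"]:
    p,d=bot.capture(n);cv2.imwrite(f"pics/{n}0.png",p);np.save(f"{n}0.npy",d)
    print(n,{k:np.round(v,3).tolist() if not isinstance(v,str) else v for k,v in bot.camera_info(n).items()})
print(bot.hold_point_z)
E
```

```text
pics
{'time_s': 0.0, 'joint_positions': [53.829, 30.277, 82.156, -0.002, 67.69, -10.226], 'qvel': [0.063, -0.063, 0.045, -0.042, -0.002, 0.028], 'tau': [0.0, -44.003, -17.659, 0.063, 0.058, -0.0], 'position': [0.273, 0.561, 0.222], 'tcp_rot': [[-0.899, 0.437, -0.001], [0.437, 0.899, -0.002], [0.0, -0.002, -1.0]], 'force': [-0.329, 0.509, -0.135], 'moment': [0.012, -0.003, 0.002], 'opening': 0.999}
scene {'K': [[357.92, 0.0, 252.001], [0.0, 357.92, 192.758], [0.0, 0.0, 1.0]], 'R': [[0.062, 0.998, -0.009], [0.869, -0.058, -0.491], [-0.491, 0.023, -0.871]], 't': [-0.149, -0.461, 1.608]}
side {'K': [[496.022, 0.0, 251.947], [0.0, 496.022, 187.652], [0.0, 0.0, 1.0]], 'R': [[0.994, -0.111, 0.019], [-0.058, -0.641, -0.765], [0.097, 0.759, -0.644]], 't': [-0.532, 0.16, 1.532]}
wrist {'K': [[297.319, 0.0, 255.34], [0.0, 297.319, 188.855], [0.0, 0.0, 1.0]], 'mount': [[-0.0, -0.962, -0.272, 0.075], [1.0, -0.0, 0.001, -0.0], [-0.001, -0.272, 0.962, -0.163], [0.0, 0.0, 0.0, 1.0]]}
-0.0187
```

View pics/scene0.png

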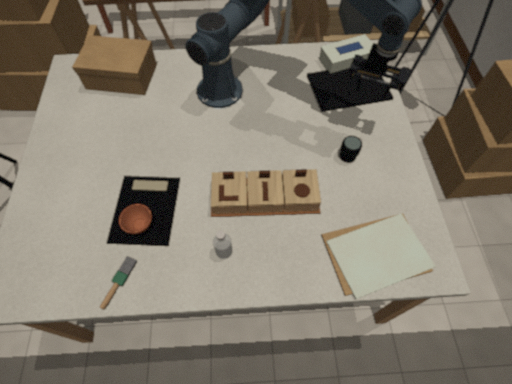

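View pics/side0.png

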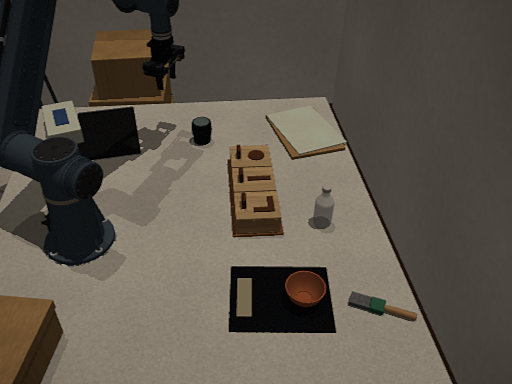

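View pics/wrist0.png

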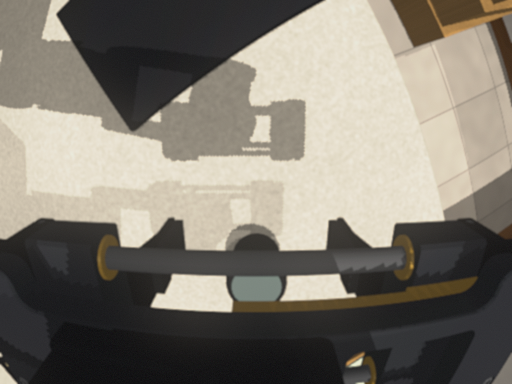

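The bar-marked lid is the middle one (scene about (265,188)), with L left, disc right. The strip is near scene (150,186), the bowl (135,218), the bottle (222,245) and the lens (350,149). Next I'll measure positions.

```bash
cat > h.py <<'E'
from rig import bot
import cv2,numpy as np
def pts(cam,d,mask):
    ci=bot.camera_info(cam);K=ci["K"]
    v,u=np.nonzero(mask&(d>0));z=d[v,u]
    c=np.c_[(u-K[0][2])/K[0][0]*z,(v-K[1][2])/K[1][1]*z,z]
    R=np.array(ci["R"]);t=np.array(ci["t"])
    return (c-t)@R
E
python3 - <<'E'
from h import *
for cam in ["scene","side"]:
    p,d=bot.capture(cam)
    for th in ["lid_bar","lid_disc","lid_bar_handle","case","strip","bowl_mid","bottle","lens"]:
        r=bot.trace(cam,th)
        for q in r[:2]:
            P=pts(cam,d,q["region"])
            print(cam,th,round(q["p"],2),[int(x) for x in q["bbox"]],len(P), np.round(np.median(P,0),3),np.round(np.percentile(P,3,0),3),np.round(np.percentile(P,97,0),3)) if len(P) else print(cam,th,q["bbox"])
    # case/board top geometry
    P=pts(cam,d,np.ones(d.shape,bool))
    m=(abs(P[:,2]-.0715)<.006)&(P[:,0]>.3)&(P[:,0]<.8)&(abs(P[:,1]-.1)<.35)
    A=P[m][:,:2].astype(np.float32);print("lidtops",len(A),cv2.minAreaRect(A),A.min(0),A.max(0))
    g=p.max(2).reshape(-1)
    # pale strip: bright region inside dark board
E
python3 - <<'E'
import cv2
for n,(a,b,c,e) in {"scene":(90,150,340,270),"side":(200,120,360,345)}.items():
    p=cv2.imread(f"pics/{n}0.png")[b:e,a:c]
    k=min(800/p.shape[1],600/p.shape[0]);cv2.imwrite(f"pics/{n}0z.png",cv2.resize(p,None,fx=k,fy=k,interpolation=2))
E
```

```text
scene lid_bar 0.95 [245, 171, 285, 204] 1211 [0.56  0.162 0.071] [0.493 0.104 0.067] [0.624 0.222 0.104]
scene lid_disc 0.81 [280, 167, 325, 202] 1173 [0.563 0.292 0.072] [0.497 0.235 0.067] [0.627 0.351 0.103]
scene lid_bar_handle 0.94 [248, 169, 283, 206] 1249 [0.561 0.164 0.071] [0.491 0.104 0.061] [0.624 0.222 0.103]
scene case 0.58 [213, 210, 321, 217] 346 [0.631 0.163 0.007] [ 0.622 -0.018  0.002] [0.64  0.348 0.013]
scene strip 0.78 [109, 177, 180, 250] 3272 [ 0.569 -0.259  0.006] [ 0.45  -0.387  0.001] [ 0.717 -0.174  0.01 ]
scene bottle 0.9 [213, 230, 232, 256] 411 [0.776 0.01  0.099] [ 0.75  -0.017  0.02 ] [0.79  0.034 0.151]
scene lens 0.71 [339, 135, 361, 163] 459 [0.411 0.5   0.081] [0.365 0.471 0.009] [0.431 0.536 0.088]
lidtops 3367 ((0.5997833013534546, 0.0718211829662323), (0.2967526912689209, 0.6019416451454163), 25.503522872924805) [ 0.48001698 -0.24218126] [0.7910546  0.35666284]
side lid_bar 0.72 [229, 170, 276, 193] 1027 [0.552 0.151 0.074] [0.487 0.099 0.068] [0.619 0.22  0.106]
side lid_disc 0.57 [228, 144, 269, 169] 854 [0.559 0.279 0.074] [0.493 0.228 0.069]
[... 554 characters left out ...]
e strip 0.63 [229, 143, 271, 167] 917 [0.558 0.282 0.074] [0.493 0.227 0.003] [0.625 0.447 0.104]
side bowl_mid 0.94 [288, 272, 328, 309] 1189 [ 0.65  -0.277  0.036] [ 0.598 -0.344  0.008] [ 0.693 -0.245  0.064]
side bottle 0.97 [315, 183, 332, 224] 646 [ 0.755 -0.014  0.084] [ 0.733 -0.027  0.011] [0.782 0.009 0.152]
side bottle 0.41 [228, 263, 332, 333] 5611 [ 0.557 -0.309  0.008] [ 0.447 -0.392  0.003] [ 0.714 -0.176  0.012]
side lens 0.85 [190, 117, 212, 143] 426 [0.395 0.478 0.069] [0.362 0.464 0.008] [0.426 0.526 0.091]
lidtops 2728 ((0.5928941965103149, 0.06919097900390625), (0.28646495938301086, 0.6063313484191895), 24.00412940979004) [ 0.47966197 -0.24816671] [0.7851596  0.35770258]
```

Run:
```python
from h import *
for cam in ["scene","side"]:
    p=cv2.imread(f"pics/{cam}0.png");d=np.load(f"{cam}0.npy")
    full=np.ones(d.shape,bool)&(d>0);P=pts(cam,d,full);v,u=np.nonzero(full)
    I=p[v,u].astype(int)
    box=(P[:,0]>.45)&(P[:,0]<.66)&(P[:,1]>-.06)&(P[:,1]<.38)
    m=box&(abs(P[:,2]-.0715)<.006)
    A=P[m][:,:2].astype(np.float32);print(cam,"lids",len(A),cv2.minAreaRect(A),np.median(P[m][:,2]))
    # per-y-line front/back
    for lo in (0,.13,.26):
        h=box&(P[:,2]>.098)&(P[:,1]>lo-.03)&(P[:,1]<lo+.1)
        B=P[h];print(" handle",len(B),B.mean(0).round(4),B.min(0).round(3),B.max(0).round(3))
    br=(P[:,0]>.4)&(P[:,0]<.55)&(P[:,1]>-.42)&(P[:,1]<-.15)&(P[:,2]<.02)
    dark=br&(I.max(1)<40)
    A=P[br&(P[:,0]>.4)&(I.max(1)>70)&(P[:,1]<-.2)&(P[:,1]>-.37)&(P[:,0]>.455)]
    print(" strip",len(A),cv2.minAreaRect(A[:,:2].astype(np.float32)),A.mean(0),A.min(0),A.max(0))
    bd=(P[:,0]>.4)&(P[:,0]<.75)&(P[:,1]>-.42)&(P[:,1]<-.15)&(P[:,2]<.02)&(I.max(1)<30)
    print(" board",cv2.minAreaRect(P[bd][:,:2].astype(np.float32)))
```

```text
scene lids 3327 ((0.5566157698631287, 0.16288921236991882), (0.38605913519859314, 0.14171411097049713), 88.21392822265625) 0.07138001102831813
 handle 51 [0.5113 0.0333 0.1052] [0.501 0.015 0.098] [0.518 0.052 0.112]
 handle 45 [0.5152 0.164  0.1059] [0.505 0.147 0.098] [0.521 0.183 0.111]
 handle 42 [0.519  0.2929 0.1056] [0.511 0.274 0.099] [0.525 0.313 0.111]
 strip 362 ((0.4814363420009613, -0.2710374593734741), (0.13596077263355255, 0.04805140942335129), 84.98802947998047) [ 0.48172748 -0.26979593  0.00605035] [ 4.56043414e-01 -3.37739912e-01  2.03533232e-04] [ 0.51096998 -0.2035056   0.01254942]
 board ((0.5835102200508118, -0.28031373023986816), (0.21211771667003632, 0.2720698118209839), 84.0801010131836)
side lids 2678 ((0.5548658967018127, 0.16041836142539978), (0.39395299553871155, 0.140422523021698), 88.1700439453125) 0.07336366346859896
 handle 50 [0.5087 0.0257 0.1075] [0.502 0.008 0.099] [0.516 0.049 0.114]
 handle 42 [0.5124 0.1588 0.1072] [0.506 0.137 0.1  ] [0.52  0.183 0.116]
 handle 35 [0.5157 0.2853 0.1073] [0.509 0.268 0.098] [0.524 0.308 0.116]
 strip 572 ((0.48236262798309326, -0.26973962783813477), (0.13140082359313965, 0.04045243188738823), 83.65083312988281) [ 0.48279088 -0.27160351  0.00769374] [ 0.45563866 -0.33608558  0.00114137] [ 0.50931135 -0.20337394  0.01487019]
 board ((0.5815778970718384, -0.28283578157424927), (0.22309495508670807, 0.27784714102745056), 83.882080078125)
```

View pics/scene0z.png

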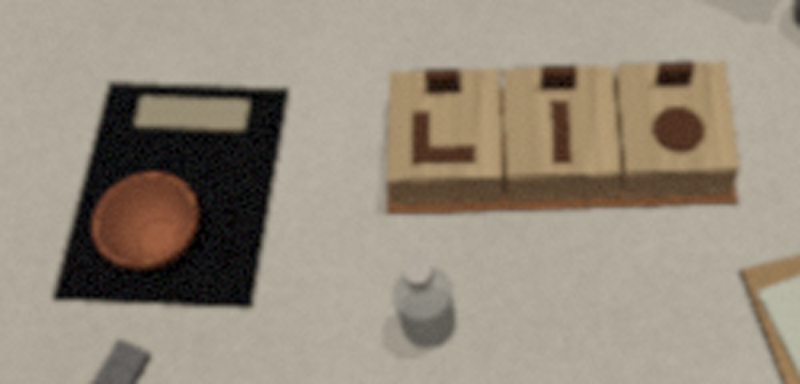

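View pics/side0z.png

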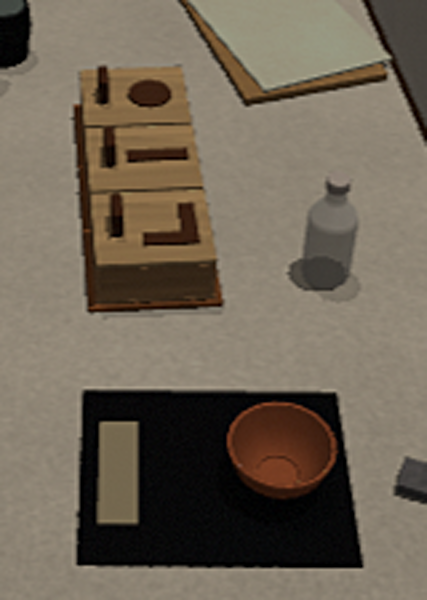

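>>> servo_tool(increments=[[0, [0, 0, 0], -8], [0, [0, 0, 0], -8], [0, [0, 0, 0], -8.2]])

```text
time_s: 1.42
position: [0.2734, 0.562, 0.2225]
tcp_rot: [[-1.0, 0.026, -0.0], [0.026, 1.0, -0.0], [0.0, -0.0, -1.0]]
force: [-0.2, -0.8, 0.4]
opening: 1.003
```

>>> servo_tool(increments=[[0, [-25, -39, 0], 0], [0, [-25, -39, 0], 0], [0, [-25, -39, 0], 0], [0, [-25, -39, 0], 0], [0, [-25, -39, 0], 0]])

```text
time_s: 2.05
position: [0.3932, 0.3621, 0.2228]
tcp_rot: [[-1.0, 0.03, 0.001], [0.03, 1.0, 0.0], [-0.001, 0.0, -1.0]]
force: [0.3, -0.0, 0.3]
opening: 1.002
```

>>> servo_tool(increments=[[0, [-25, -39, 0], 0], [0, [-25, -39, 0], 0], [0, [-25, -39, 0], 0], [0, [-25, -39, 0], 0], [0, [0, 0, 0], 0]])

```text
time_s: 2.68
position: [0.4898, 0.2019, 0.2228]
tcp_rot: [[-0.999, 0.035, 0.002], [0.035, 0.999, -0.0], [-0.002, -0.0, -1.0]]
force: [1.0, 0.9, -0.5]
opening: 1.003
```

>>> servo_tool(increments=[[0, [-26, -38, 0], 0], [0, [0, 0, 20], 0], [0, [0, 0, 0], 0]])

```text
time_s: 3.05
position: [0.5108, 0.1659, 0.2014]
tcp_rot: [[-1.0, 0.031, -0.004], [0.031, 1.0, 0.0], [0.004, -0.0, -1.0]]
force: [0.0, -0.1, -1.0]
opening: 1.003
```

```bash
cat >> h.py <<'E'
def wpts(d,mask,s):
    ci=bot.camera_info("wrist");K=np.array(ci["K"]);M=np.array(ci["mount"])
    v,u=np.nonzero(mask&(d>0));z=d[v,u]
    x=(u-K[0,2])/K[0,0];y=(v-K[1,2])/K[1,1];r=np.hypot(x,y);r=np.where(r<1e-9,1e-9,r)
    c=np.c_[np.tan(r)*x/r*z,np.tan(r)*y/r*z,z]
    t=c@M[:3,:3].T+M[:3,3]
    return t@np.array(s["tcp_rot"]).T+np.array(s["position"])
E
python3 - <<'E'
from h import *
s=bot.read_state();print(s["position"])
p,d=bot.capture("wrist");cv2.imwrite("pics/w1.png",p)
for q in bot.trace("wrist","lid_bar_handle")[:2]:
    P=wpts(d,q["region"],s);print(q["p"],q["bbox"],np.median(P,0))
P=wpts(d,np.ones(d.shape,bool),s)
m=(P[:,2]>.095)&(P[:,2]<.115)&(abs(P[:,0]-.514)<.03)&(abs(P[:,1]-.163)<.05)
B=P[m];print(len(B),B.mean(0),B.min(0),B.max(0))
p2,d2=bot.capture("side");cv2.imwrite("pics/s1.png",p2)
E
```

```text
[0.51077985 0.1658971  0.2013729 ]
0.78 [188.8, 155.4, 312.5, 248.9] [0.53119213 0.16127504 0.07251418]
749 [0.50964899 0.16196876 0.10675591] [0.50360837 0.14203048 0.09500046] [0.51792493 0.18154126 0.10998893]
```

View pics/w1.png

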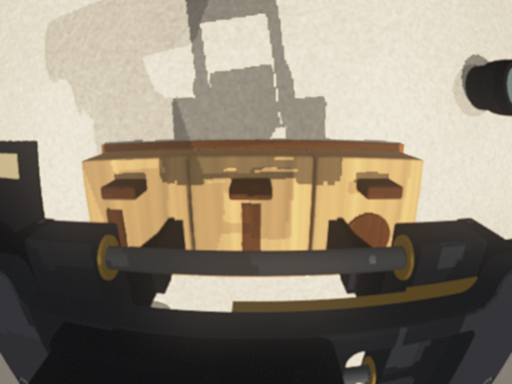

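The wrist view shows the bar lid's handle at (251,188), between the fingers. I'll descend on it.

>>> servo_tool(increments=[[0, [-1.5, -4, 30], 0], [0, [0, 0, 30], 0], [0, [0, 0, 30], 0], [0, [0, 0, 20], 0], [0, [0, 0, 12], 0]])

```text
time_s: 3.82
position: [0.5137, 0.1622, 0.0802]
tcp_rot: [[-1.0, 0.029, 0.0], [0.029, 1.0, 0.0], [-0.0, 0.0, -1.0]]
force: [0.5, 0.2, 0.5]
opening: 0.998
```

>>> servo_tool(increments=[[0, [0, 0, 0], 0], [0.5, [0, 0, 0], 0], [0.8, [0, 0, 0], 0], [0.8, [0, 0, 0], 0], [0.8, [0, 0, 0], 0]])

```text
time_s: 4.45
position: [0.514, 0.1615, 0.0809]
tcp_rot: [[-1.0, 0.03, 0.001], [0.03, 1.0, 0.0], [-0.001, 0.0, -1.0]]
force: [-0.0, -1.0, -0.0]
opening: 0.635
```

>>> servo_tool(increments=[[0.9, [0, 0, 0], 0], [0.9, [0, 0, 0], 0], [0.9, [0, 0, 0], 0], [0.9, [0, 0, 0], 0]])

```text
time_s: 4.95
position: [0.5138, 0.1612, 0.0806]
tcp_rot: [[-1.0, 0.03, -0.0], [0.03, 1.0, -0.001], [0.0, -0.001, -1.0]]
force: [0.2, -2.4, 1.2]
opening: 0.454
```

```bash
python3 -c "
import numpy as np
t=np.radians(np.arange(0,97,6));x=-112*np.cos(t)+35.8*np.sin(t);z=112*np.sin(t)+35.8*np.cos(t)
for a,b,c in zip(np.degrees(t)[1:],-np.diff(x),-np.diff(z)):print(round(a),round(b,1),round(c,1))"
```

```text
6 -4.4 -11.5
12 -5.5 -11.0
18 -6.7 -10.4
24 -7.7 -9.6
30 -8.7 -8.7
36 -9.5 -7.8
42 -10.3 -6.8
48 -10.9 -5.6
54 -11.5 -4.5
60 -11.9 -3.2
66 -12.1 -2.0
72 -12.3 -0.7
78 -12.3 0.6
84 -12.2 1.9
90 -11.9 3.1
96 -11.5 4.4
```

>>> servo_tool(increments=[[0.9, [-4.4, 0, -11.5], 0], [0.9, [-5.5, 0, -11], 0], [0.9, [-6.7, 0, -10.4], 0], [0.9, [0, 0, 0], 0]])

```text
time_s: 5.45
position: [0.5294, 0.1607, 0.1146]
tcp_rot: [[-1.0, 0.03, -0.003], [0.03, 1.0, -0.001], [0.003, -0.001, -1.0]]
force: [-4.2, -3.9, 1.6]
opening: 0.453
```

Run:
```python
from h import *
p,d=bot.capture("side");cv2.imwrite("pics/s2.png",cv2.resize(p[60:300,120:440],None,fx=2.4,fy=2.4))
```

```text
(no output)
```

View pics/s2.png

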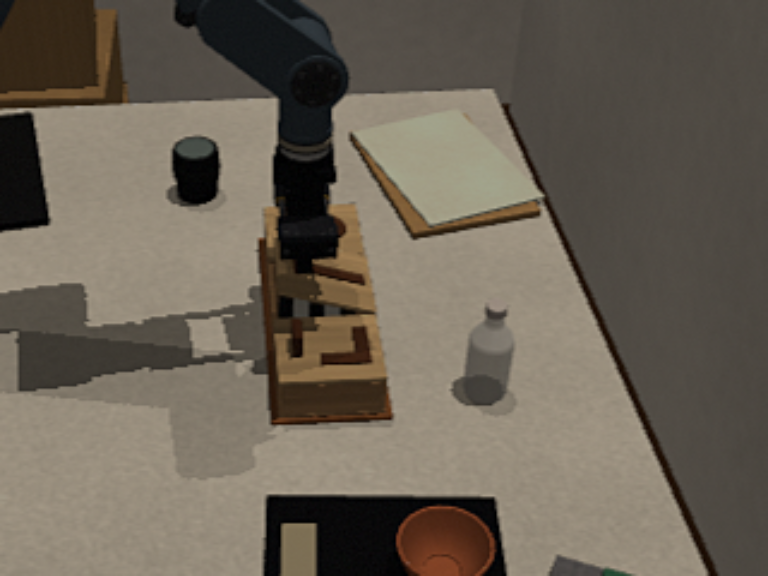

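The bar lid is rising, with the banded bar visible beneath it at about (325,310), and the other lids are still closed. Continuing along the arc.

>>> servo_tool(increments=[[0.9, [-7.7, 0, -9.6], 0], [0.9, [-8.7, 0, -8.7], 0], [0.9, [-9.5, 0, -7.8], 0], [0.9, [-10.3, 0, -6.8], 0], [0.9, [-10.9, 0, -5.6], 0]])

```text
time_s: 6.12
position: [0.5761, 0.1593, 0.1531]
tcp_rot: [[-1.0, 0.03, -0.004], [0.03, 1.0, -0.001], [0.004, -0.001, -1.0]]
force: [-4.3, -3.7, -0.1]
opening: 0.459
```

>>> servo_tool(increments=[[0.9, [-11.5, 0, -4.5], 0], [0.9, [-11.9, 0, -3.2], 0], [0.9, [-12.1, 0, -2], 0], [0.9, [-12.3, 0, -0.7], 0], [0.9, [0, 0, 0], 0]])

```text
time_s: 6.75
position: [0.6279, 0.1579, 0.164]
tcp_rot: [[-1.0, 0.031, 0.005], [0.031, 1.0, -0.0], [-0.005, 0.0, -1.0]]
force: [-1.2, -2.5, 4.2]
opening: 0.454
```

>>> servo_tool(increments=[[0.9, [-12.3, 0, 0.6], 0], [0.9, [-12.2, 0, 1.9], 0], [0.9, [-11.9, 0, 3.1], 0], [0.9, [0, 0, 0], 0], [0.9, [0, 0, 0], 0]])

```text
time_s: 7.38
position: [0.6637, 0.1569, 0.1578]
tcp_rot: [[-1.0, 0.031, 0.005], [0.031, 1.0, -0.0], [-0.005, 0.0, -1.0]]
force: [1.5, -3.8, 4.8]
opening: 0.456
```

Run:
```python
from h import *
p,d=bot.capture("side");cv2.imwrite("pics/s3.png",cv2.resize(p[60:300,120:440],None,fx=2.4,fy=2.4))
```

```text
(no output)
```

View pics/s3.png

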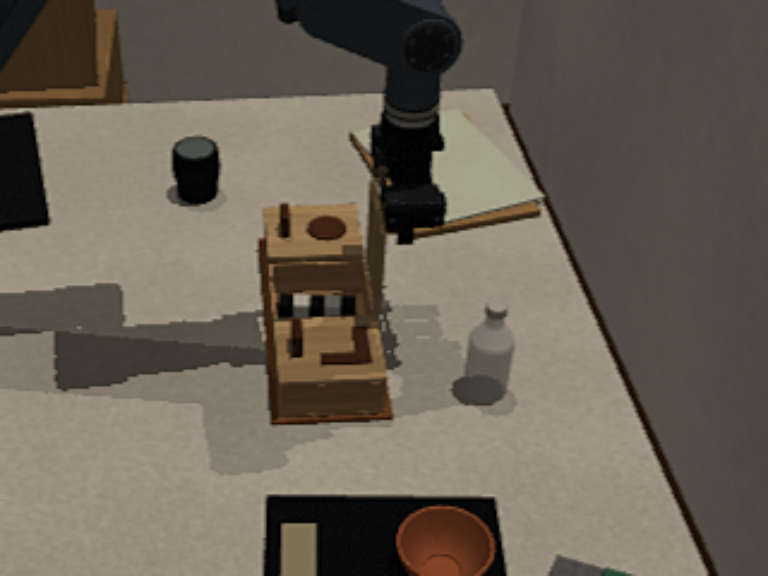

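The lid is upright at (377,250), gripper at its tab. I'll release and go straight up, then back.

>>> servo_tool(increments=[[0.2, [0, 0, 0], 0], [0.1, [0, 0, 0], 0], [0.1, [0, 0, 0], 0], [0.1, [0, 0, 0], 0], [0.1, [0, 0, 0], 0]])

```text
time_s: 8.05
position: [0.6615, 0.1572, 0.1566]
tcp_rot: [[-1.0, 0.03, -0.0], [0.03, 1.0, 0.0], [0.0, 0.0, -1.0]]
force: [0.2, -0.6, -0.2]
opening: 0.877
```

>>> servo_tool(increments=[[0.1, [0, 0, -10], 0], [0.1, [0, 0, -25], 0], [0.1, [0, 0, -35], 0], [0.1, [0, 0, -35], 0], [0.1, [0, 0, -25], 0]])

```text
time_s: 8.68
position: [0.6623, 0.1571, 0.2897]
tcp_rot: [[-1.0, 0.03, 0.003], [0.03, 1.0, 0.0], [-0.003, 0.0, -1.0]]
force: [-0.2, -0.8, -0.2]
opening: 0.895
```

>>> servo_tool(increments=[[0.3, [35, 0, 0], 0], [0.3, [40, 0, 0], 0], [0.3, [35, 0, 0], 0], [0.3, [10, 0, 0], 0], [0.3, [0, 0, 0], 0]])

```text
time_s: 9.3
position: [0.5423, 0.1608, 0.2877]
tcp_rot: [[-1.0, 0.03, 0.002], [0.03, 1.0, 0.0], [-0.002, 0.0, -1.0]]
force: [1.0, -0.8, -0.2]
opening: 0.701
```

Run:
```python
from h import *
s=bot.read_state()
p,d=bot.capture("wrist");cv2.imwrite("pics/w4.png",p);np.save("w4.npy",d)
for q in bot.trace("wrist","scale_mid")[:2]:
    P=wpts(d,q["region"],s);P=P[abs(P[:,2]-.039)<.006];print("w",q["p"],q["bbox"],P.mean(0),cv2.minAreaRect(P[:,:2].astype(np.float32)))
for c in ("side","scene"):
  p,d=bot.capture(c);cv2.imwrite(f"pics/{c}4.png",cv2.resize(p[60:300,120:440],None,fx=2.4,fy=2.4))
  for q in bot.trace(c,"scale_mid")[:2]:
    P=pts(c,d,q["region"]);P=P[abs(P[:,2]-.039)<.006];print(c,q["p"],q["bbox"],len(P),P.mean(0) if len(P) else 0,cv2.minAreaRect(P[:,:2].astype(np.float32)) if len(P) else 0)
```

```text
w 0.76 [247.8, 127.1, 270.8, 204.3] [0.54725023 0.16528204 0.03987483] ((0.5490120649337769, 0.16506047546863556), (0.026029489934444427, 0.10951622575521469), 81.58940887451172)
side 0.57 [235.4, 182.0, 267.6, 193.0] 197 [0.54878599 0.16202362 0.0400235 ] ((0.5501486659049988, 0.16282635927200317), (0.03464578464627266, 0.10868825018405914), 79.52335357666016)
scene 0.38 [261.7, 178.2, 271.1, 186.6] 49 [0.51231002 0.17380377 0.03875781] ((0.5117747187614441, 0.17391163110733032), (0.02241312712430954, 0.03343133628368378), 85.2165756225586)
```

View pics/w4.png

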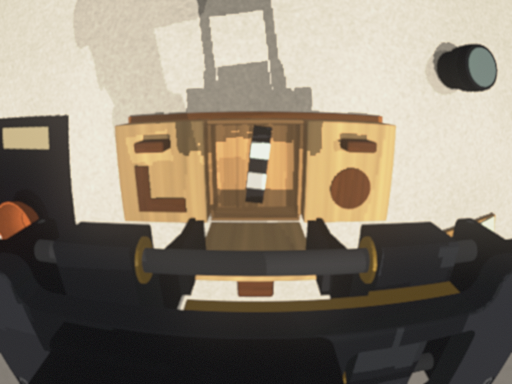

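View pics/side4.png

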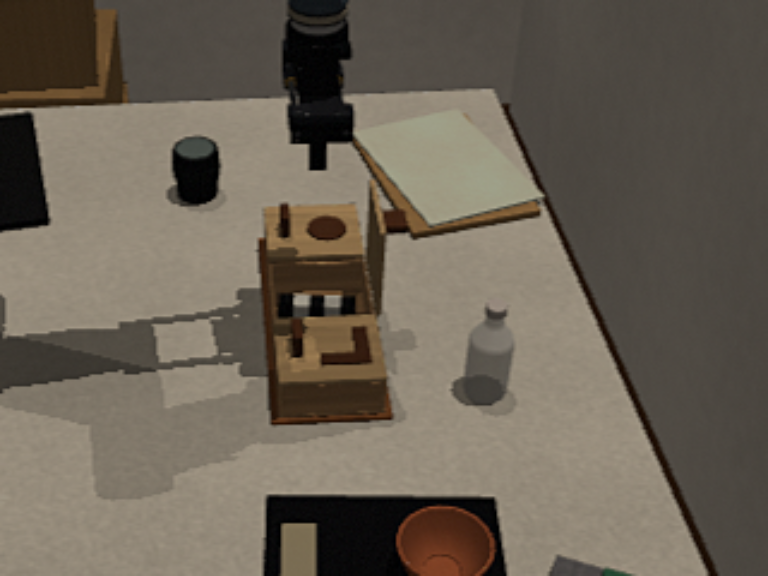

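View pics/scene4.png

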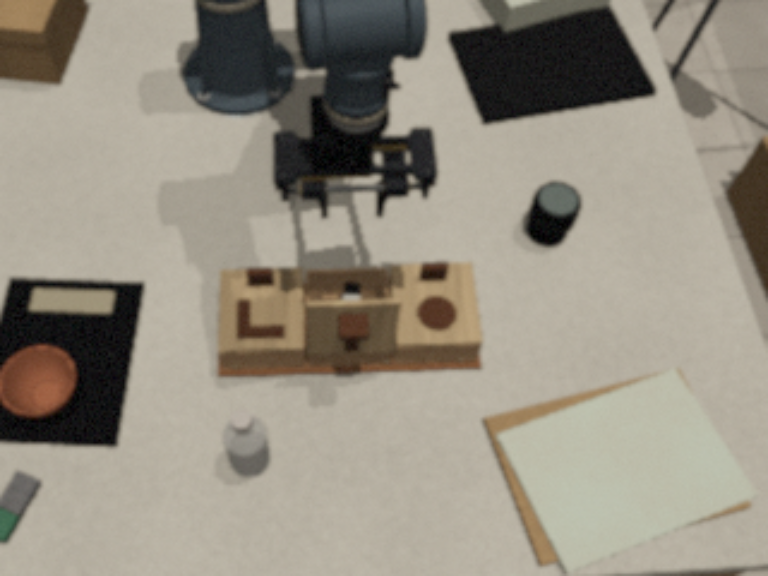

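The wrist view shows the bar at (259,165), about 6.6° off the jaw axes. I'll align, narrow the fingers and descend.

>>> servo_tool(increments=[[0.45, [-7, 4.2, 0], 0], [0.45, [0, 0, 30], 6.6], [0.45, [0, 0, 40], 0], [0.45, [0, 0, 40], 0], [0.45, [0, 0, 0], 0]])

```text
time_s: 10.22
position: [0.547, 0.1645, 0.1738]
tcp_rot: [[-0.989, 0.145, -0.007], [0.145, 0.989, -0.001], [0.007, -0.002, -1.0]]
force: [-0.4, -0.2, 0.9]
opening: 0.555
```

Run:
```python
from h import *
s=bot.read_state();print(s["position"],s["tcp_rot"],s["opening"])
p,d=bot.capture("wrist");cv2.imwrite("pics/w5.png",p)
for q in bot.trace("wrist","scale_mid")[:2]:
    P=wpts(d,q["region"],s);P=P[abs(P[:,2]-.039)<.006];print("w",q["p"],q["bbox"],P.mean(0),cv2.minAreaRect(P[:,:2].astype(np.float32)))
```

```text
[0.54695935 0.1645082  0.17377329] [[-9.89374476e-01  1.45201654e-01 -7.39092715e-03]
 [ 1.45210350e-01  9.89400591e-01 -6.51087686e-04]
 [ 7.21804869e-03 -1.71740866e-03 -9.99972475e-01]] 0.5553746311678617
w 0.98 [244.2, 130.1, 266.8, 235.2] [0.54724027 0.16514186 0.03987293] ((0.5499950051307678, 0.1647222638130188), (0.02625332400202751, 0.11051822453737259), 81.53829193115234)
w 0.34 [316.1, 108.3, 437.5, 245.4] [0.4873763  0.28279711 0.04018757] ((0.4878251254558563, 0.29418033361434937), (0.11143845319747925, 0.000771848950535059), 88.11766052246094)
```

View pics/w5.png

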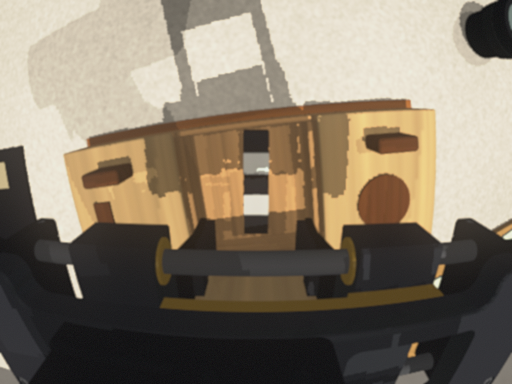

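The bar is at (256,180), aligned and between the fingers. Down to it.

>>> servo_tool(increments=[[0.45, [-1.5, 0, 40], 0], [0.45, [0, 0, 40], 0], [0.45, [0, 0, 35], 0], [0.45, [0, 0, 20], 0], [0.45, [0, 0, 0], 0]])

```text
time_s: 10.95
position: [0.5513, 0.1646, 0.0422]
tcp_rot: [[-0.989, 0.145, 0.001], [0.145, 0.989, 0.0], [-0.001, 0.0, -1.0]]
force: [0.6, -0.2, 0.0]
opening: 0.548
```

>>> servo_tool(increments=[[0.45, [0, 0, 10], 0], [0.45, [0, 0, 6.5], 0], [0.45, [0, 0, 0], 0]])

```text
time_s: 11.32
position: [0.5503, 0.1645, 0.0253]
tcp_rot: [[-0.989, 0.145, 0.0], [0.145, 0.989, 0.0], [-0.0, 0.0, -1.0]]
force: [-0.8, 0.0, -0.1]
opening: 0.553
```

>>> servo_tool(increments=[[0.45, [0, 0, 5], 0], [0.45, [0, 0, 0], 0], [0.8, [0, 0, 0], 0], [1, [0, 0, 0], 0], [1, [0, 0, 0], 0]])

```text
time_s: 11.95
position: [0.5504, 0.1644, 0.0203]
tcp_rot: [[-0.989, 0.145, 0.0], [0.145, 0.989, 0.0], [-0.0, 0.0, -1.0]]
force: [0.7, 1.2, 0.4]
opening: 0.292
```

>>> servo_tool(increments=[[1, [0, 0, 0], 0], [1, [0, 0, 0], 0]])

```text
time_s: 12.2
position: [0.5504, 0.1645, 0.0203]
tcp_rot: [[-0.989, 0.145, 0.0], [0.145, 0.989, 0.0], [-0.0, 0.0, -1.0]]
force: [-0.2, 0.6, 0.9]
opening: 0.3
```

>>> servo_tool(increments=[[1, [0, 0, -15], 0], [1, [0, 0, -30], 0], [1, [0, 0, -40], 0], [1, [0, 0, -40], 0], [1, [0, 0, -40], 0]])

```text
time_s: 12.82
position: [0.55, 0.1644, 0.1875]
tcp_rot: [[-0.989, 0.145, 0.001], [0.145, 0.989, 0.0], [-0.001, 0.0, -1.0]]
force: [0.8, -0.6, -0.9]
opening: 0.299
```

>>> servo_tool(increments=[[1, [0, 0, -30], 0], [1, [0, 0, -20], 0], [1, [0, 0, 0], 0], [1, [0, 0, 0], 0]])

```text
time_s: 13.32
position: [0.5495, 0.1644, 0.2348]
tcp_rot: [[-0.989, 0.145, -0.001], [0.145, 0.989, -0.0], [0.001, -0.0, -1.0]]
force: [0.3, -0.4, -1.2]
opening: 0.296
```

Run:
```python
from h import *
s=bot.read_state();print(s["position"],s["opening"],s["joint_positions"])
p,d=bot.capture("wrist");cv2.imwrite("pics/w6.png",p)
p,d=bot.capture("side");cv2.imwrite("pics/s6.png",cv2.resize(p[40:340,100:440],None,fx=2,fy=2))
# strip again
for c in ("scene","side"):
  p,d=bot.capture(c)
  hsv=p.astype(int)
  full=d>0;P=pts(c,d,full);I=p[np.nonzero(full)].astype(int)
  bd=(P[:,0]>.43)&(P[:,0]<.73)&(P[:,1]>-.42)&(P[:,1]<-.15)&(P[:,2]<.02)
  st=(P[:,0]>.455)&(P[:,0]<.51)&(P[:,1]>-.345)&(P[:,1]<-.197)&(I.max(1)>85)
  print(c,"strip",P[st].mean(0),cv2.minAreaRect(P[st][:,:2].astype(np.float32)),"board",cv2.minAreaRect(P[bd&(I.max(1)<30)][:,:2].astype(np.float32)))
  print(np.percentile(I[(P[:,0]>.47)&(P[:,0]<.49)&(P[:,1]>-.32)&(P[:,1]<-.22)].max(1),[5,50,95]))
```

```text
[0.54948559 0.16435866 0.23477673] 0.29641530821551276 [ 5.49247091e+00  2.54608069e+01  8.87788703e+01  2.06944275e-03
  6.58362804e+01 -7.61630653e+01]
scene strip [ 0.48214811 -0.26958763  0.00602895] ((0.48171311616897583, -0.2703990340232849), (0.13283874094486237, 0.0451895147562027), 83.68780517578125) board ((0.5831743478775024, -0.2797488868236542), (0.21058253943920135, 0.2740708589553833), 83.15228271484375)
[156. 158. 160.]
side strip [ 0.48307263 -0.27108778  0.0078371 ] ((0.4826640486717224, -0.2688992917537689), (0.13238024711608887, 0.04002748802304268), 83.71955108642578) board ((0.5819207429885864, -0.2826634347438812), (0.22261641919612885, 0.2776825726032257), 83.73282623291016)
[122. 123. 124.]
```

View pics/w6.png

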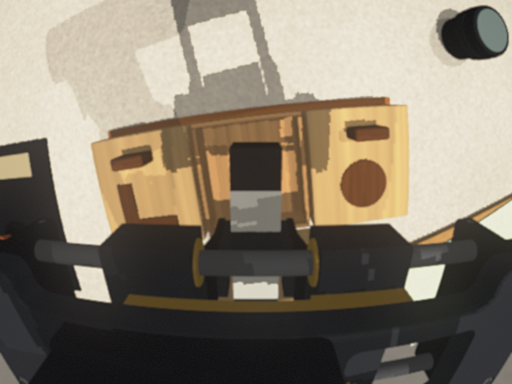

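View pics/s6.png

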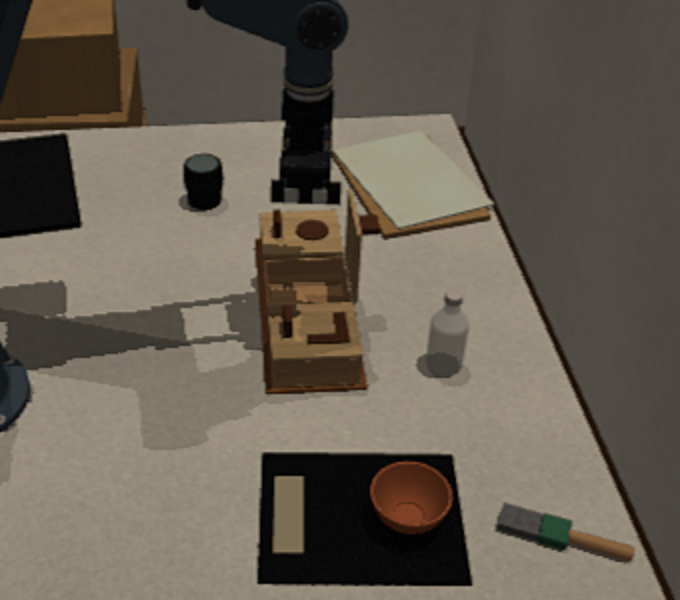

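The bar is held with its near half showing at (255,190) in the wrist view, and the compartment is empty. Carry it over to the strip.

>>> servo_tool(increments=[[1, [0, -25, 0], 0], [1, [0, -40, 0], 0], [1, [0, -44, 0], 0], [1, [0, -44, 0], 0], [1, [0, -44, 0], 0]])

```text
time_s: 14.15
position: [0.5212, -0.0317, 0.2346]
tcp_rot: [[-0.989, 0.145, -0.001], [0.145, 0.989, 0.0], [0.001, 0.0, -1.0]]
force: [0.7, -0.0, -0.3]
opening: 0.295
```

>>> servo_tool(increments=[[1, [0, -44, 0], 0], [1, [0, -44, 0], 0], [1, [0, -44, 0], 0], [1, [0, -44, 0], 0], [1, [0, -44, 0], 0]])

```text
time_s: 14.78
position: [0.4893, -0.2494, 0.2345]
tcp_rot: [[-0.989, 0.145, -0.001], [0.145, 0.989, 0.001], [0.001, 0.001, -1.0]]
force: [1.2, 0.1, -1.1]
opening: 0.295
```

>>> servo_tool(increments=[[1, [3, -20, 0], 0], [1, [0, 0, 0], 9], [1, [0, 0, 0], 9], [1, [0, 0, 0], 9], [1, [0, 0, 0], 9]])

```text
time_s: 15.4
position: [0.4836, -0.2663, 0.2347]
tcp_rot: [[-0.712, 0.702, -0.001], [0.702, 0.712, 0.002], [0.002, 0.0, -1.0]]
force: [-0.0, -0.4, -0.2]
opening: 0.296
```

>>> servo_tool(increments=[[1, [0, 0, 0], 9], [1, [0, 0, 0], 9], [1, [0, 0, 0], 9], [1, [0, 0, 0], 9], [1, [0, 0, 0], 9]])

```text
time_s: 16.02
position: [0.4836, -0.2662, 0.2347]
tcp_rot: [[-0.007, 1.0, -0.001], [1.0, 0.007, 0.002], [0.002, -0.001, -1.0]]
force: [-0.7, 0.3, -1.2]
opening: 0.295
```

>>> servo_tool(increments=[[1, [0, 0, 0], 7], [1, [0, 0, 0], 0], [1, [0, 0, 0], 0]])

```text
time_s: 16.4
position: [0.4838, -0.2669, 0.235]
tcp_rot: [[0.108, 0.994, -0.001], [0.994, -0.108, 0.001], [0.001, -0.001, -1.0]]
force: [-0.4, -1.0, -0.4]
opening: 0.293
```

>>> servo_tool(increments=[[1, [-3.5, -1, 40], 0], [1, [0, 0, 50], 0], [1, [0, 0, 50], 0], [1, [0, 0, 40], 0], [1, [0, 0, 0], 0]])

```text
time_s: 17.02
position: [0.4806, -0.2691, 0.0525]
tcp_rot: [[0.11, 0.994, -0.006], [0.994, -0.11, 0.005], [0.004, -0.006, -1.0]]
force: [0.3, -0.5, 0.8]
opening: 0.301
```

Run:
```python
from h import *
s=bot.read_state();print(s["position"],s["tcp_rot"],s["force"])
p,d=bot.capture("side");cv2.imwrite("pics/s7.png",cv2.resize(p[190:350,180:380],None,fx=3.6,fy=3.6))
p,d=bot.capture("scene");cv2.imwrite("pics/c7.png",cv2.resize(p[120:270,60:260],None,fx=3.6,fy=3.6))
```

```text
[ 0.48059216 -0.26911944  0.05251442] [[ 0.10959065  0.99396051 -0.00569217]
 [ 0.99396721 -0.10956263  0.00502249]
 [ 0.00436851 -0.00620825 -0.99997119]] [ 0.3096453  -0.51667253  0.83313967]
```

View pics/s7.png

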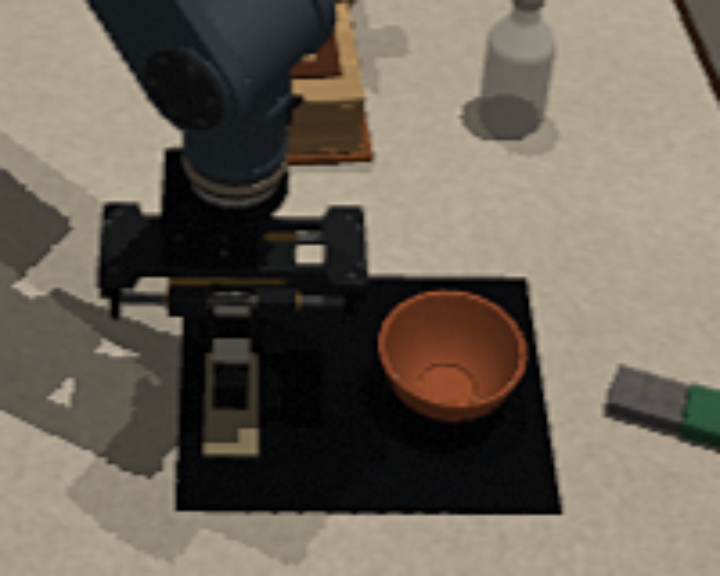

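View pics/c7.png

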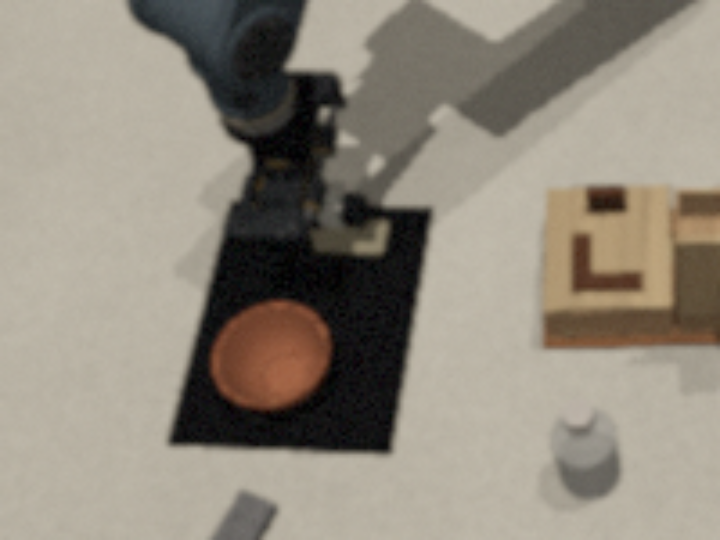

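The bar hangs lined up above the strip (side view about (230,385)), clear of the bowl. I'll lower it gently.

>>> servo_tool(increments=[[1, [0, 0, 18], 0], [1, [0, 0, 10], 0], [1, [0, 0, 5], 0], [1, [0, 0, 0], 0], [1, [0, 0, 0], 0]])

```text
time_s: 17.75
position: [0.4829, -0.2712, 0.0228]
tcp_rot: [[0.11, 0.994, 0.001], [0.994, -0.11, -0.001], [-0.001, 0.001, -1.0]]
force: [-0.1, 0.2, -0.2]
opening: 0.297
```

>>> servo_tool(increments=[[1, [1, 0, 4], 0], [1, [0, 0, 3], 0], [1, [0, 0, 0], 0], [1, [0, 0, 0], 0]])

```text
time_s: 18.25
position: [0.4826, -0.2699, 0.0152]
tcp_rot: [[0.11, 0.994, -0.0], [0.994, -0.11, 0.0], [0.0, -0.0, -1.0]]
force: [0.3, -0.5, -0.3]
opening: 0.292
```

>>> servo_tool(increments=[[1, [0, 0, 1], 0], [1, [0, 0, 0], 0], [1, [0, 0, 0], 0]])

```text
time_s: 18.62
position: [0.4827, -0.2699, 0.0143]
tcp_rot: [[0.11, 0.994, -0.0], [0.994, -0.11, -0.0], [-0.0, -0.0, -1.0]]
force: [0.1, -0.4, -0.1]
opening: 0.299
```

>>> servo_tool(increments=[[1, [0, 0, 1], 0], [1, [0, 0, 0], 0], [1, [0, 0, 0], 0]])

```text
time_s: 19.0
position: [0.4827, -0.27, 0.0134]
tcp_rot: [[0.11, 0.994, 0.0], [0.994, -0.11, -0.0], [-0.0, 0.0, -1.0]]
force: [-0.2, 0.3, 0.0]
opening: 0.297
```

>>> servo_tool(increments=[[1, [0, 0, 0.7], 0], [1, [0, 0, 0], 0], [1, [0, 0, 0], 0]])

```text
time_s: 19.38
position: [0.4827, -0.2699, 0.0133]
tcp_rot: [[0.11, 0.994, 0.0], [0.994, -0.11, -0.0], [-0.0, 0.0, -1.0]]
force: [-1.4, 0.4, 6.3]
opening: 0.294
```

>>> servo_tool(increments=[[1, [0, 0, 0.7], 0], [1, [0, 0, 0], 0], [1, [0, 0, 0], 0]])

```text
time_s: 19.75
position: [0.4828, -0.27, 0.0133]
tcp_rot: [[0.11, 0.994, 0.0], [0.994, -0.11, -0.001], [-0.0, 0.001, -1.0]]
force: [-1.2, 1.6, 11.0]
opening: 0.295
```

Contact. I'll ease off, open, and retreat upward.

>>> servo_tool(increments=[[1, [0, 0, -1], 0], [0.4, [0, 0, 0], 0], [0.4, [0, 0, 0], 0], [0.4, [0, 0, 0], 0], [0.4, [0, 0, 0], 0]])

```text
time_s: 20.38
position: [0.4826, -0.2698, 0.0127]
tcp_rot: [[0.111, 0.994, -0.0], [0.994, -0.111, 0.0], [0.0, -0.0, -1.0]]
force: [0.2, -0.4, 0.3]
opening: 0.582
```

>>> servo_tool(increments=[[0.4, [0, 0, 0], 0], [0.4, [0, 0, -10], 0], [0.4, [0, 0, -30], 0], [0.4, [0, 0, -40], 0], [0.4, [0, 0, -40], 0]])

```text
time_s: 21.0
position: [0.4825, -0.2698, 0.1346]
tcp_rot: [[0.11, 0.994, 0.0], [0.994, -0.11, -0.0], [-0.0, 0.0, -1.0]]
force: [-0.6, 0.4, 0.1]
opening: 0.601
```

>>> servo_tool(increments=[[0.4, [0, 0, -40], 0], [0.4, [20, -30, -20], 0], [0.4, [20, -40, 0], 0], [0.4, [0, -25, 0], 0], [0.4, [0, 0, 0], 0]])

```text
time_s: 21.62
position: [0.3912, -0.2186, 0.1935]
tcp_rot: [[0.111, 0.994, -0.0], [0.994, -0.111, 0.0], [0.0, -0.0, -1.0]]
force: [0.7, 0.1, 0.9]
opening: 0.602
```

Run:
```python
from h import *
s=bot.read_state();print(s["time_s"],s["position"],s["force"])
p,d=bot.capture("wrist");cv2.imwrite("pics/w8.png",p)
for q in bot.trace("wrist","scale_mid")[:1]:
    P=wpts(d,q["region"],s);print("w",q["p"],q["bbox"],np.median(P,0));P=P[abs(P[:,2]-.032)<.006];print(cv2.minAreaRect(P[:,:2].astype(np.float32)))
for c in ("side","scene"):
  p,d=bot.capture(c);cv2.imwrite(f"pics/{c}8.png",cv2.resize(p[100:350,90:370],None,fx=2.4,fy=2.4))
  for q in bot.trace(c,"scale_mid")[:1]:
    P=pts(c,d,q["region"]);P=P[abs(P[:,2]-.032)<.006];print(c,q["p"],q["bbox"],len(P),cv2.minAreaRect(P[:,:2].astype(np.float32)) if len(P) else 0)
```

```text
21.625 [ 0.3911559  -0.21863569  0.19353831] [0.6570407  0.14111921 0.87937324]
w 0.69 [320.0, 158.7, 346.0, 249.6] [ 0.48067102 -0.25881957  0.03261219]
((0.48207712173461914, -0.2687505781650543), (0.10901238024234772, 0.027653472498059273), 83.9023208618164)
side 0.87 [236.7, 271.3, 251.1, 311.9] 296 ((0.4819742441177368, -0.269705593585968), (0.11052500456571579, 0.02394885942339897), 83.85275268554688)
scene 0.8 [131.0, 181.2, 163.8, 189.5] 187 ((0.48296117782592773, -0.26629069447517395), (0.11095824092626572, 0.02918180264532566), 83.76864624023438)
```

View pics/w8.png

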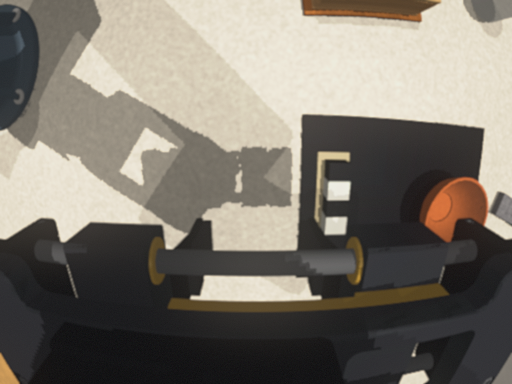

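View pics/side8.png

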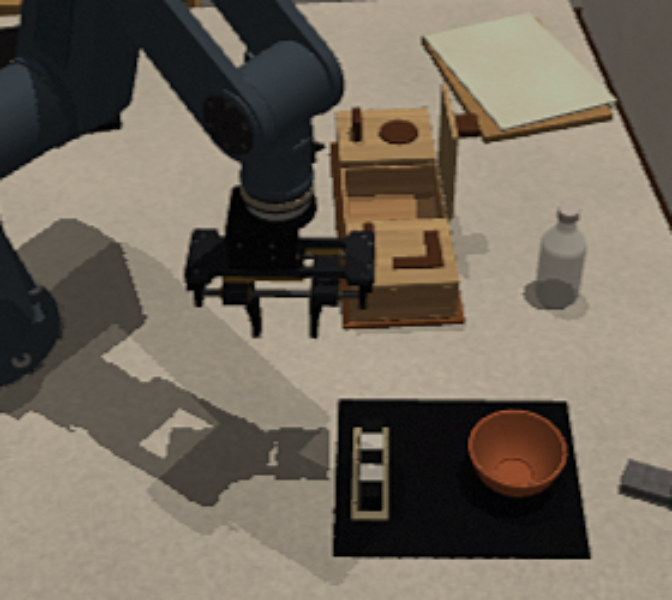

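View pics/scene8.png

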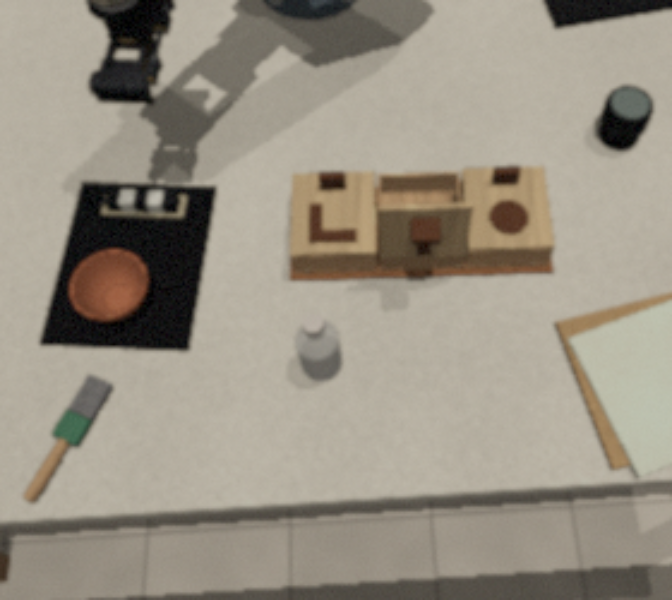

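The bar lies centred along the strip (side view about (370,473)) with an even margin. The lid is upright, the other two are closed, and the bowl, bottle and lens are where they were. I'm handing in.

```bash
python3 -c "
from rig import bot
print(bot.hand_in())"
```

```text
the job is handed in; nothing more can be done
None
```

I opened only the bar-marked lid, to about upright. Then I lifted out the banded scale bar, laid it lengthwise on the middle of the tape strip, and handed the job in at about 22 s.

- **Placement:** All three cameras put the bar centre at about (0.482, -0.268), against a strip middle of about (0.482, -0.270). The bar's angle matches the strip's to within about 0.3°. The scene camera, the coarsest, read the bar centre about 4 mm off along the strip.
- **Setting down:** I lowered the bar until it touched the board, with at most 11 N on the tool, eased off, and only then opened the fingers.
- **Everything else:** In the last pictures the opened lid is still up and the other two lids are closed. The bowl, bottle and lens look unmoved, which I judged by eye rather than by measuring again. The gripper was clear of everything.

No check failed.

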